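# Cap the heat-sink tray and turn both trays over

## Robot

A 7-joint arm with a two-finger parallel gripper is mounted at the origin on a cart in front of the work surface, level with it; the furniture and walls round the work are solid. World frame = base frame: x ahead of the robot, y to its left, z up, the work surface at z = 0. Lengths are in mm, angles in degrees, forces in N, time in s.
With the tool pointing down it reaches from about 400 to 900 mm from the base axis. Payload 5.5 kg.
Tool frame: the origin (TCP) lies at the very end of the fingers, on their centre line; the grasp point (between the pads) lies 19 mm behind it; z points along the fingers, y is the line along which they close (so a half turn about z gives the same grasp; the last joint's range is limited). The gripper opens to 92 mm and grips with 3 to 60 N. Pads are 19 mm wide; open, the fingers measure 130 mm over their backs; the gripper's body (75 mm by 190 mm) begins 47 mm behind the grasp point.
Start: joints at [84.809, 28.699, -24.465, 88.831, 12.651, 65.22, -12.049], TCP at [225.235, -609.729, 226.729] pointing down, gripper open.
Joint ranges: [-164.97, 164.97], [-17.58, 116.51], [-87.97, 89.64], [11.32, 138.91], [-80.73, 260.73], [10.89, 115.49], [-147.41, 147.41]. Speed limits (degrees/s): [147.25, 147.25, 180, 180, 180, 180, 180].

## Interface

Orientations are given as a 3x3 rotation matrix whose columns are the frame's x, y, z axes.
In Python, from bench import status, optics, job gives the robot as it stands.
- The arm moves only by the tool servo_tool, never from a script. Its argument "steps" is one flat list of numbers, 7 for each row, row after row: the turn, a rotation vector about the tool's x, y, z in units of 5 degrees (1.0 is 5 degrees), then the shift along the tool's x, y, z in units of 30 mm (1.0 is 30 mm), then the closure, from 0 (fully open) to 1 (shut). A call has 1 to 20 rows; each row is the pose to reach, as a shift and turn from the pose commanded when the call began, along the tool's axes at that moment; what a row does not reach only later rows make up. A row lasts 1/12 s, in which the tool goes at most 41.7 mm and 7.16 degrees, less where a joint would pass 70% of its speed; a pose out of reach is approached as far as the arm can. A call with a gripper value outside its range is refused whole. The fingers move at their own pace and stop on an object; "newtons" is the grip in N (left out, the last holds). Time passes only in rows, so rows that repeat a pose let the fingers close. It gives the time, the measured TCP pose, the force, the opening and the grip force at its end, in the units of the state.
- status.read_state(): the state, without advancing time (a new reading comes with each control period).
- optics.capture(name): name is "scene" or "top" or "wrist"; returns the picture (384x512x3 uint8, blue, green, red); there is no depth.
- optics.camera_info(name): a dict with "intrinsics" (3x3 intrinsics, pixels), "xyz" and "attitude" of the camera in the world; the wrist camera has in their place "T_tool_cam" (4x4, takes a point from camera to tool coordinates, whose origin is the TCP and whose axes are the flange's). Camera axes: x right, y up, looking along -z (the intrinsics and any distortion apply to the point x, -y, -z); pixel columns grow to the right and rows downward; lengths in mm; the calibration is good to about 2 mm. The wrist camera is an equidistant fisheye: a pixel r from the principal point sees the ray r / f radians off the axis. A picture is of the moment at which its call begins: read the wrist's pose just before it. camera_info takes no time and is no camera call.
- job.finish_job(): hands the job in; it is judged then, once.
The state is a dict: "time": time; "q": joint angles; "joint_velocities": joint speeds; "joint_efforts": joint torques, N m; "tcp_pos": TCP position; "tool_rot": TCP orientation; "contact_force": force on the tool from outside, world axes, zero at the start; "torque": the same for the moment, N m; "gripper_width": opening from 0.0 (shut) to 1.0 (fully open); "finger_force": force on a finger pad.
Only numpy, scipy, OpenCV 4.12 (cv2) and the standard library are available. Lean on these libraries where they do the work, as an engineer would, in place of code of your own. Each camera call takes 0.05 s, during which the arm holds its last target. There are 200 camera calls.

## Task

The two heat sinks lie fins up in the tray of the turn-over cradle and are needed fins down. Put the matching empty tray mouth down on the loaded tray and press it down until it clicks under both end catches, then swing the cradle all the way over by its bar, so that both heat sinks lie fins down in the empty tray, still inside the closed pair. Do not let a heat sink fall out.

Things in the scene. Friction and masses are not known exactly. Their poses are not given: they have to be found in the camera images.
- cradle: Two-pocket tray, pivoted between two pedestals of a grey stand (at x +-84 to 96 mm, 98 mm high). Origin: rim centre, on the level pivot axis (own x, the long side), 78 mm above the worktop; z out of its mouth. Flared corner guides, 23 mm high, take a 121 x 67 mm flange with 1.5 mm play. Sprung end catches (27 mm high) snap over it when pressed onto the rim (about 5 N) and hold it upside down.
- bar (a point): Middle of the cradle's handle: a round steel bar 12 mm thick, 76 mm long, parallel to the pivot axis and 110 mm from it (cradle y = +110 mm), 60 mm clear of the tray, between two side rods. It swings from there up over the top and half a turn down to a stop on the other side; about 1.5 N moves it, it stays where left, and it can turn within a light grip. Axes as the cradle's.
- cap: Matching empty aluminium tray, mouth down on the worktop: flange 121 x 67 x 4 mm, back 17 mm above the mouth plane; on the back a grip rib along x, 70 mm long, 14 mm wide, from 17 to 39 mm above the mouth plane. Origin: centre of the mouth plane; x the long side, z to the back. Fits either way round; 0.12 kg. The nearly square 70 mm empty tray nearby is not used.
- heatsink_a: Black finned heat sink, 40 x 40 x 23 mm, loose in one pocket of the cradle's tray, fins up and 9 mm above the rim. Origin: centre of its flat base; z from the base to the fins.
- heatsink_b: The same, in the other pocket.
There are look-alikes about, which are no part of the job. What is shaped like the heatsink_b but white is not meant.

How it is judged (in metres and radians):
On the way:
1. the empty tray is clicked home on the loaded tray, the cradle still tray up and both heat sinks fins up inside (z of cap in the frame of cradle between -0.004 and 0.004 m and distance between cap and cradle below 0.01 m and angle between the x axis of cap and the x axis of cradle, either way round below 0.1 rad and x of heatsink_a in the frame of cap between -0.052 and 0.052 m and y of heatsink_a in the frame of cap between -0.026 and 0.026 m and z of heatsink_a in the frame of cap between -0.02 and 0.002 m and x of heatsink_b in the frame of cap between -0.052 and 0.052 m and y of heatsink_b in the frame of cap between -0.026 and 0.026 m and z of heatsink_b in the frame of cap between -0.02 and 0.002 m and angle between cradle's own z axis and vertical below 0.25 rad and angle between each of heatsink_a, heatsink_b's own z axis and vertical below 0.3 rad), for 0.2 s.
At the end, for the whole second after the job is handed in: The cradle is turned fully over (within 10 degrees of upside down), the empty tray is still home on the loaded tray (rims within 4 mm, centred within 10 mm), and both heat sinks lie at rest in it, fins down within about 15 degrees (z of cap in the frame of cradle between -0.004 and 0.004 m and distance between cap and cradle below 0.01 m and angle between the x axis of cap and the x axis of cradle, either way round below 0.1 rad and x of heatsink_a in the frame of cap between -0.052 and 0.052 m and y of heatsink_a in the frame of cap between -0.026 and 0.026 m and z of heatsink_a in the frame of cap between -0.02 and 0.002 m and x of heatsink_b in the frame of cap between -0.052 and 0.052 m and y of heatsink_b in the frame of cap between -0.026 and 0.026 m and z of heatsink_b in the frame of cap between -0.02 and 0.002 m and angle between cradle's own z axis and vertical above 2.96 rad and angle between each of heatsink_a, heatsink_b's own z axis and vertical above 2.85 rad and linear speed of each of cap, heatsink_a, heatsink_b below 0.02 m/s); the robot touches nothing.
It fails at once if a heat sink falls out of the trays (height (world z) of any of heatsink_a, heatsink_b below 0.035 m).
It also fails if it takes over 64 s, if anything falls off the work surface, if the arm or the gripper's body presses on something with over 40 N, if the wrist force passes 120 N, or if a joint passes its speed limit or range.

## Working session

There is one attempt and no reset: what is moved stays moved. The work goes in short steps, Python scripts to look and compute and a tool call to move; the robot and the scene stay as the last step left them, time stands still between calls to the robot, and variables do not carry over. Pictures are saved under pics/ and viewed, at most 10 in all, crops included, and the job is handed in when it is done.

Besides the shell and the picture viewer there is one more tool, called after ">>>" as a command line: name --argument value ..., lists and objects as JSON in quotes. servo_tool: Moves the arm, as the interface text tells. Its arguments: {"type":"object","properties":{"steps":{"type":"array","items":{"type":"number"}},"newtons":{"type":"number"}},"required":["steps"]}

```bash
ls; mkdir -p pics; python3 - <<'E'
from bench import status, optics
import cv2,numpy as np
s=status.read_state(); print({k:np.round(v,3).tolist() for k,v in s.items()})
for n in("scene","top"):
    im=optics.capture(n); cv2.imwrite(f"pics/{n}0.png",im)
    print(n,{k:np.round(v,4).tolist() if not isinstance(v,str) else v for k,v in optics.camera_info(n).items()})
print(optics.camera_info("wrist"))
E
```

```text
pics
{'time': 0.0, 'q': [84.808, 28.755, -24.453, 88.892, 12.651, 65.219, -12.048], 'joint_velocities': [0.078, -0.017, -0.07, -0.029, -0.085, 0.042, -0.069], 'joint_efforts': [-0.001, -56.659, -5.816, -27.911, -0.069, 0.031, 0.0], 'tcp_pos': [224.93, -609.094, 225.664], 'tool_rot': [[0.938, 0.347, -0.001], [0.347, -0.938, 0.002], [0.0, -0.002, -1.0]], 'contact_force': [0.531, 0.571, 0.585], 'torque': [-0.014, 0.048, 0.02], 'finger_force': 0.0, 'gripper_width': 1.001}
scene {'intrinsics': [[387.065, 0.0, 256.8431], [0.0, 387.065, 192.529], [0.0, 0.0, 1.0]], 'xyz': [218.8875, 617.4807, 895.8395], 'attitude': [[-0.8868, 0.3543, -0.2968], [-0.4622, -0.689, 0.5582], [-0.0067, 0.6322, 0.7748]]}
top {'intrinsics': [[389.5037, 0.0, 252.1365], [0.0, 389.5037, 195.6202], [0.0, 0.0, 1.0]], 'xyz': [481.4734, 22.9461, 966.2491], 'attitude': [[-0.0049, 0.9963, -0.086], [-1.0, -0.0055, -0.0071], [-0.0076, 0.086, 0.9963]]}
{'intrinsics': array([[297.31863964,   0.        , 255.32412175],
       [  0.        , 297.31863964, 197.19744141],
       [  0.        ,   0.        ,   1.        ]]), 'T_tool_cam': array([[-9.65754332e-04,  9.67840382e-01,  2.51563238e-01,
         6.77412301e+01],
       [ 9.99999511e-01,  9.88611388e-04,  3.55212304e-05,
         8.98535040e-02],
       [-2.14319401e-04,  2.51563150e-01, -9.67840863e-01,
        -1.57649834e+02],
       [ 0.00000000e+00,  0.00000000e+00,  0.00000000e+00,
         1.00000000e+00]])}
```

View pics/scene0.png

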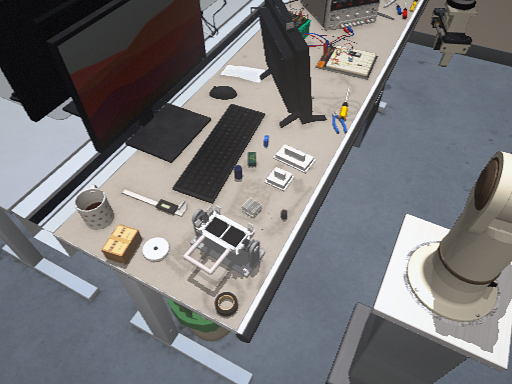

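View pics/top0.png

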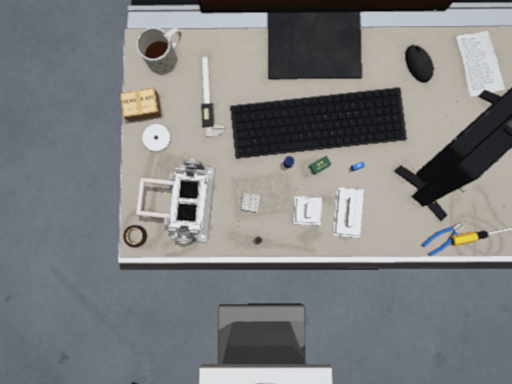

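The scene view shows the cradle at about (225,235), the long empty tray at (295,157), the square tray at (279,178) and a white heat sink at (251,207). In the top view the cradle is at (187,201) with its bar at (141,197). Candidates for the cap are (348,212), elongated with a long rib, and (308,210), nearly square. The first fits. I'll confirm it with an enlarged crop.

```bash
cat > h.py <<'E'
import numpy as np,cv2
from bench import status,optics
def ray(n,px):
    c=optics.camera_info(n);K=c["intrinsics"]
    p=np.atleast_2d(np.float64(px))
    d=np.c_[(p[:,0]-K[0,2])/K[0,0],-(p[:,1]-K[1,2])/K[1,1],-np.ones(len(p))]
    return np.array(c["xyz"]),d@np.array(c["attitude"]).T
def onplane(n,px,z):
    o,d=ray(n,px); return o+d*((z-o[2])/d[:,2])[:,None]
def wrist_cam():
    T=optics.camera_info("wrist")["T_tool_cam"];s=status.read_state()
    R=np.array(s["tool_rot"]);return np.array(s["tcp_pos"])+R@T[:3,3],R@T[:3,:3]
def wray(px,pose):
    K=optics.camera_info("wrist")["intrinsics"];p=np.atleast_2d(np.float64(px))
    u=p-[K[0,2],K[1,2]];r=np.linalg.norm(u,axis=1)+1e-9;t=r/K[0,0]
    d=np.c_[u[:,0]/r*np.sin(t),-u[:,1]/r*np.sin(t),-np.cos(t)]
    return pose[0],d@pose[1].T
def wplane(px,pose,z):
    o,d=wray(px,pose);return o+d*((z-o[2])/d[:,2])[:,None]
E
python3 - <<'E'
import cv2
im=cv2.imread('pics/top0.png');cv2.imwrite('pics/c1.png',cv2.resize(im[150:255,120:385],None,fx=3,fy=3,interpolation=cv2.INTER_CUBIC))
E
```

```text
(no output)
```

View pics/c1.png

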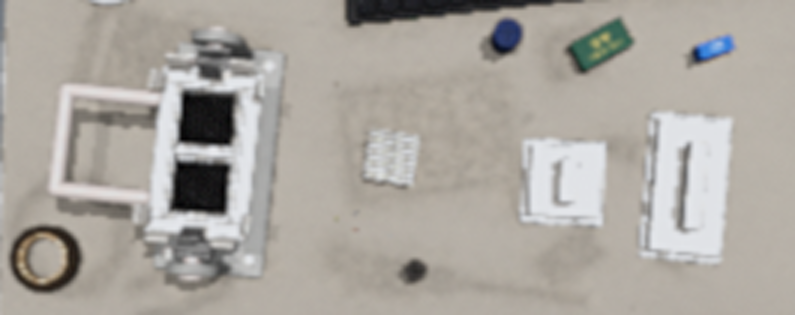

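The crop confirms it: the long white tray at (349,212), with its 70 mm rib along the long side, is the cap. The square tray at (308,211) and the white finned block at (250,203) are look-alikes. The cradle holds two black heat sinks at (189,189) and (187,212).

```bash
python3 - <<'E'
from h import *
im=cv2.imread('pics/top0.png').astype(int)
mn=im.min(2);
def blob(mask,box):
    m=np.zeros(mask.shape,np.uint8);x0,y0,x1,y1=box;m[y0:y1,x0:x1]=mask[y0:y1,x0:x1]
    c=max(cv2.findContours(m,cv2.RETR_EXTERNAL,cv2.CHAIN_APPROX_NONE)[0],key=cv2.contourArea);return c
c=blob((mn>205),(328,180,372,245)); r=cv2.minAreaRect(c);b=cv2.boxPoints(r);P=onplane("top",b,4);print("cap rect",r);print(P.round(1),P.mean(0).round(1))
for i in range(4):print(np.linalg.norm(P[i]-P[i-1]).round(1),np.degrees(np.arctan2(*(P[i]-P[i-1])[[1,0]])).round(1))
H=[]
for box in((174,176,204,201),(172,201,202,226)):
    c=blob(im.max(2)<60,box);r=cv2.minAreaRect(c);print("hs",r);H.append(onplane("top",r[0],84)[0])
H=np.array(H);print(H.round(1),H.mean(0).round(1),np.degrees(np.arctan2(*(H[0]-H[1])[[1,0]])).round(1))
# bar: pixels
E
python3 - <<'E'
import cv2
im=cv2.imread('pics/top0.png');print(im[180:216:4,130:150].min(2))
E
```

```text
cap rect ((349.8978576660156, 211.677734375), (25.101428985595703, 47.0096435546875), 1.5911402702331543)
[[ 466.8 -177.2    4. ]
 [ 582.8 -183.2    4. ]
 [ 580.7 -245.2    4. ]
 [ 464.8 -238.6    4. ]] [ 523.8 -211.1    4. ]
61.4 88.1
116.1 -2.9
62.1 -91.9
116.0 176.7
hs ((188.69290161132812, 189.2994842529297), (17.241785049438477, 15.745597839355469), 4.085616588592529)
hs ((186.20298767089844, 211.9702911376953), (17.114639282226562, 15.622085571289062), 5.710593223571777)
[[572.9 173.8  84. ]
 [521.3 179.   84. ]] [547.1 176.4  84. ] -5.7
[[166 167 168 167 166 166 165 165 165 175 196 215 218 213 211 213 215 218
  219 221]
 [167 166 166 166 167 167 168 166 164 180 208 221 215 185 159 160 165 166
  164 160]
 [164 165 166 166 167 167 166 165 170 193 216 220 201 163 118 106 111 110
  110 111]
 [166 166 165 165 165 166 166 163 179 207 221 216 187 145 112 114 141 164
  168 167]
 [166 166 166 166 166 165 165 171 192 214 219 200 164 118 111 136 159 167
  167 166]
 [165 164 164 164 164 162 160 177 206 221 218 188 146 110 113 141 163 168
  166 164]
 [164 165 164 162 163 163 170 191 215 219 202 167 119 105 117 143 163 164
  163 162]
 [161 162 162 160 157 155 173 205 221 217 189 146 102 100 127 151 153 152
  149 144]
 [154 148 146 144 145 158 188 214 221 217 213 213 212 212 210 209 208 206
  203 199]]
```

```bash
cat >> h.py <<'E'
from scipy.spatial.transform import Rotation as Ro
def rot(yaw):
    a=np.radians(yaw);return np.array([[np.cos(a),np.sin(a),0],[np.sin(a),-np.cos(a),0],[0,0,-1.]])
def row(pos,yaw,base=None):
    # relative to commanded pose: base=(pos,rot); default measured
    if base is None: s=status.read_state();base=(np.array(s["tcp_pos"]),np.array(s["tool_rot"]))
    R=base[1];w=Ro.from_matrix(R.T@rot(yaw)).as_rotvec(degrees=True)/5
    return np.r_[w,R.T@(np.array(pos)-base[0])/30].round(2).tolist()
E
python3 - <<'E'
from h import *
b=([225.235,-609.729,226.729],rot(20.3))
for p in ([370,-330,225],8),([505,-211,180],-3): print(row(*p,b))
E
```

```text
[0.0, 0.0, 2.46, 7.76, -7.07, 0.06]
[0.0, 0.0, 4.66, 13.36, -9.23, 1.56]
```

>>> servo_tool --steps '[0, 0, 2.46, 7.76, -7.07, 0.06, 0, 0, 0, 2.46, 7.76, -7.07, 0.06, 0, 0, 0, 2.46, 7.76, -7.07, 0.06, 0, 0, 0, 2.46, 7.76, -7.07, 0.06, 0, 0, 0, 2.46, 7.76, -7.07, 0.06, 0, 0, 0, 2.46, 7.76, -7.07, 0.06, 0, 0, 0, 2.46, 7.76, -7.07, 0.06, 0, 0, 0, 2.46, 7.76, -7.07, 0.06, 0, 0, 0, 4.66, 13.36, -9.23, 1.56, 0, 0, 0, 4.66, 13.36, -9.23, 1.56, 0, 0, 0, 4.66, 13.36, -9.23, 1.56, 0, 0, 0, 4.66, 13.36, -9.23, 1.56, 0, 0, 0, 4.66, 13.36, -9.23, 1.56, 0, 0, 0, 4.66, 13.36, -9.23, 1.56, 0, 0, 0, 4.66, 13.36, -9.23, 1.56, 0, 0, 0, 4.66, 13.36, -9.23, 1.56, 0]'

```text
time: 1.43
tcp_pos: [504.5, -211.6, 179.5]
tool_rot: [[0.999, -0.053, -0.001], [-0.053, -0.999, -0.0], [-0.001, 0.0, -1.0]]
contact_force: [-0.7, -0.1, 0.8]
gripper_width: 1.0
finger_force: 0.0
```

```bash
python3 - <<'E'
from h import *
im=optics.capture("wrist");cv2.imwrite("pics/w1.png",im)
E
```

```text
(no output)
```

View pics/w1.png

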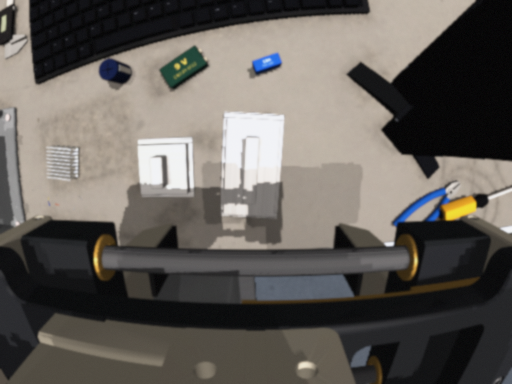

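The cap appears at (252,165), its far corners at about (223,113) and (284,114), with the rib along the column near 252. The square tray is at (165,166). I'll enlarge the cap to read its corners.

```bash
python3 - <<'E'
import cv2
im=cv2.imread('pics/w1.png');cv2.imwrite('pics/c2.png',cv2.resize(im[105:225,200:305],None,fx=5,fy=5,interpolation=cv2.INTER_CUBIC))
E
```

```text
(no output)
```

View pics/c2.png

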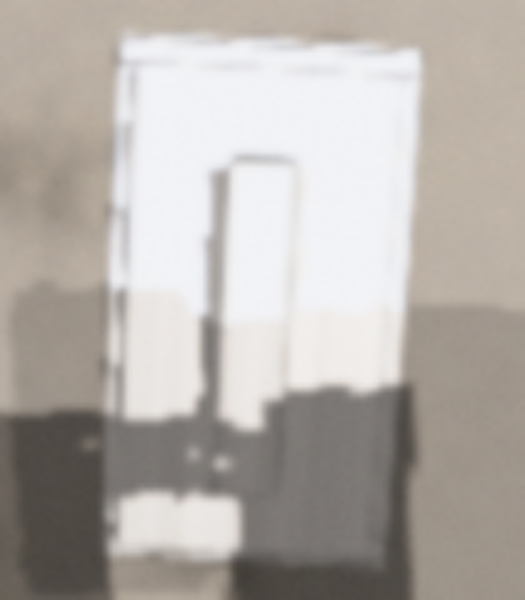

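```bash
python3 - <<'E'
from h import *
pose=wrist_cam()
f=lambda a:np.array(a)/5+[199.6,104.6]
P=wplane(f([(121,36),(420,45),(387,566),(105,560)]),pose,4);print(P.round(1),P.mean(0).round(1))
for a,b in((3,0),(2,1),(1,0),(2,3)):print(np.linalg.norm(P[b]-P[a]).round(1),np.degrees(np.arctan2(*(P[b]-P[a])[[1,0]])).round(1))
Q=wplane(f([(232,160),(297,161),(219,415),(288,390)]),pose,39);print(Q.round(1))
print((Q[0]+Q[1])/2)
E
```

```text
[[ 585.  -181.8    4. ]
 [ 579.2 -248.     4. ]
 [ 458.6 -235.6    4. ]
 [ 463.7 -168.9    4. ]] [ 521.6 -208.6    4. ]
121.9 -6.1
121.2 -5.9
66.4 85.0
66.9 85.6
[[ 557.2 -206.    39. ]
 [ 556.3 -218.9   39. ]
 [ 505.2 -200.1   39. ]
 [ 509.6 -214.6   39. ]]
[ 556.76520261 -212.4357836    39.        ]
```

```bash
python3 - <<'E'
from h import *
for z in (70,20): print(row((521.6,-208.6,z),-6))
E
```

```text
[0.01, 0.01, 0.58, 0.58, -0.16, 3.66]
[0.01, 0.01, 0.58, 0.58, -0.16, 5.32]
```

>>> servo_tool --steps '[0, 0, 0.58, 0.58, -0.16, 1.5, 0.45, 0, 0, 0.58, 0.58, -0.16, 3, 0.45, 0, 0, 0.58, 0.58, -0.16, 3.66, 0.45, 0, 0, 0.58, 0.58, -0.16, 4.2, 0.45, 0, 0, 0.58, 0.58, -0.16, 4.7, 0.45, 0, 0, 0.58, 0.58, -0.16, 5.1, 0.45, 0, 0, 0.58, 0.58, -0.16, 5.3, 0.45, 0, 0, 0.58, 0.58, -0.16, 5.3, 0.45, 0, 0, 0.58, 0.58, -0.16, 5.3, 0.45]'

```text
time: 2.23
tcp_pos: [523.0, -208.0, 21.5]
tool_rot: [[0.995, -0.104, 0.0], [-0.104, -0.995, -0.0], [0.001, 0.0, -1.0]]
contact_force: [0.9, -0.5, -0.6]
gripper_width: 0.557
finger_force: 0.0
```

>>> servo_tool --steps '[0, 0, 0, 0, 0, 0, 0.9, 0, 0, 0, 0, 0, 0, 0.95, 0, 0, 0, 0, 0, 0, 1, 0, 0, 0, 0, 0, 0, 1, 0, 0, 0, 0, 0, 0, 1, 0, 0, 0, 0, 0, 0, 1, 0, 0, 0, 0, 0, 0, 1, 0, 0, 0, 0, 0, 0, 1]' --newtons 40

```text
time: 2.9
tcp_pos: [523.0, -207.2, 21.1]
tool_rot: [[0.995, -0.103, 0.0], [-0.103, -0.995, -0.0], [0.0, 0.0, -1.0]]
contact_force: [-0.0, 0.7, 2.0]
gripper_width: 0.148
finger_force: 40.0
```

```bash
python3 - <<'E'
from h import *
for p in ((523,-207,120),(470,80,240)): print(row(p,-6))
E
```

```text
[0.0, -0.0, 0.01, -0.0, -0.01, -3.3]
[0.0, -0.0, 0.01, -2.75, -9.34, -7.3]
```

>>> servo_tool --steps '[0, 0, 0, 0, 0, -0.5, 1, 0, 0, 0, 0, 0, -1.5, 1, 0, 0, 0, 0, 0, -2.5, 1, 0, 0, 0, 0, 0, -3.3, 1, 0, 0, 0, -0.4, -1.2, -4, 1, 0, 0, 0, -0.8, -2.4, -5, 1, 0, 0, 0, -1.2, -3.6, -6, 1, 0, 0, 0, -1.6, -4.8, -7, 1, 0, 0, 0, -2, -6, -7.3, 1, 0, 0, 0, -2.4, -7.2, -7.3, 1, 0, 0, 0, -2.75, -8.4, -7.3, 1, 0, 0, 0, -2.75, -9.3, -7.3, 1, 0, 0, 0, -2.75, -9.3, -7.3, 1, 0, 0, 0, -2.75, -9.3, -7.3, 1, 0, 0, 0, -2.75, -9.3, -7.3, 1, 0, 0, 0, -2.75, -9.3, -7.3, 1]'

```text
time: 4.23
tcp_pos: [469.5, 77.3, 239.5]
tool_rot: [[0.994, -0.105, -0.001], [-0.105, -0.994, -0.001], [-0.001, 0.001, -1.0]]
contact_force: [0.6, 0.2, -1.2]
gripper_width: 0.145
finger_force: 40.0
```

```bash
python3 - <<'E'
from h import *
print(status.read_state()["tcp_pos"],status.read_state()["gripper_width"])
p=wrist_cam();np.savez("w2.npz",o=p[0],R=p[1])
im=optics.capture("wrist");cv2.imwrite("pics/w2.png",im)
E
```

```text
[469.52846843  77.25402153 239.46209762] 0.14481106159213974
```

View pics/w2.png

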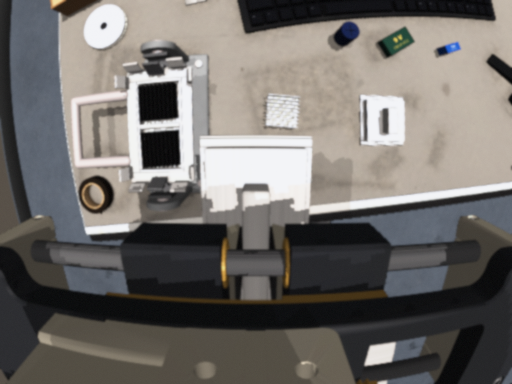

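The held cap's far edge runs from (200,137) to (312,137). The cradle tray is at about (160,125), the black heat sinks at (157,101) and (159,149), and the bar at (78,131). I'll enlarge the cradle and cap area.

```bash
python3 - <<'E'
import cv2
im=cv2.imread('pics/w2.png');cv2.imwrite('pics/c3.png',cv2.resize(im[35:215,65:325],None,fx=3,fy=3,interpolation=cv2.INTER_CUBIC))
E
```

```text
(no output)
```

View pics/c3.png

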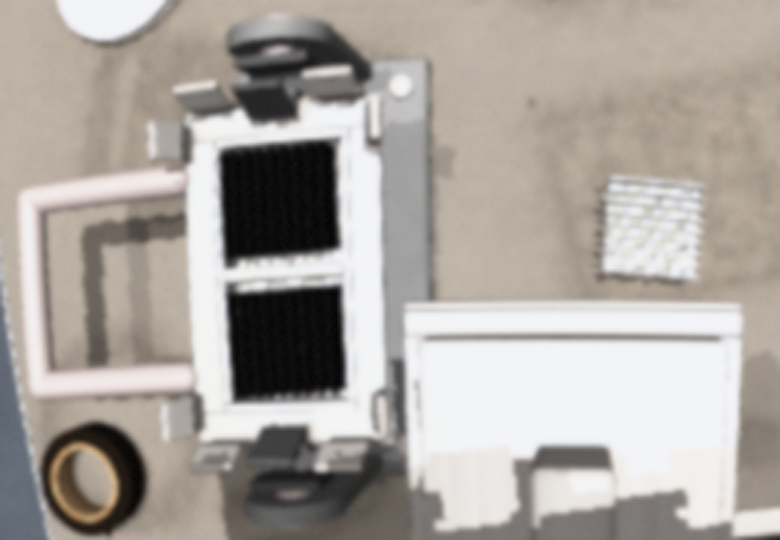

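```bash
python3 - <<'E'
from h import *
w=np.load("w2.npz");pose=(w["o"],w["R"])
f=lambda a:np.array(a,float)/3+[65-1/3,35-1/3]
a=lambda v:np.degrees(np.arctan2(v[1],v[0])).round(1)
bar=wplane(f([(33,190),(42,381)]),pose,78);print("bar",bar.round(1),bar.mean(0).round(1),a(bar[0]-bar[1]),np.linalg.norm(bar[0]-bar[1]).round(1))
pk=wplane(f([(222,148),(338,136),(350,402),(231,407)]),pose,78);print("pocket",pk.round(1),pk.mean(0).round(1),a(pk[0]-pk[3]),a(pk[1]-pk[2]))
rim=wplane(f([(188,123),(380,104),(385,437),(202,440)]),pose,78);print("rim",rim.round(1),rim.mean(0).round(1),a(rim[0]-rim[3]),a(rim[1]-rim[2]))
hs=wplane(f([(278,203),(288,344)]),pose,86);print("hs",hs.round(1),hs.mean(0).round(1),a(hs[0]-hs[1]))
ped=wplane(f([(282,48),(293,497)]),pose,98);print("ped",ped.round(1),ped.mean(0).round(1),a(ped[0]-ped[1]),np.linalg.norm(ped[0]-ped[1]))
c=wplane(f([(405,305),(742,305)]),pose,222.4);print("cap",c.round(1),a(c[0]-c[1]),np.linalg.norm(c[0]-c[1]))
s=status.read_state();R=np.array(s["tool_rot"]);print(((c-s["tcp_pos"])@R).round(1))
E
```

```text
bar [[599.7 280.2  78. ]
 [522.  289.   78. ]] [560.8 284.6  78. ] -6.4 78.2
pocket [[597.4 193.9  78. ]
 [593.3 148.7  78. ]
 [495.5 156.8  78. ]
 [499.6 204.4  78. ]] [546.4 176.   78. ] -6.1 -4.8
rim [[610.  206.9  78. ]
 [602.5 132.   78. ]
 [480.9 145.6  78. ]
 [488.5 219.1  78. ]] [545.5 175.9  78. ] -5.8 -6.4
hs [[571.6 171.6  86. ]
 [520.5 174.7  86. ]] [546.1 173.1  86. ] -3.6
ped [[625.1 160.7  98. ]
 [466.7 178.3  98. ]] [545.9 169.5  98. ] -6.4 159.35114127615591
cap [[532.2 103.8 222.4]
 [525.1  37.8 222.4]] 83.9 66.37665506809068
[[ 59.4 -33.1  17. ]
 [ 59.4  33.2  17.1]]
```

```bash
python3 - <<'E'
from h import *
for p in ((520,150,200),(548,175.7,135)): print(row(p,-6.1))
E
```

```text
[0.01, 0.01, 0.0, 1.41, -2.6, 1.31]
[0.01, 0.01, 0.0, 2.25, -3.55, 3.48]
```

>>> servo_tool --steps '[0, 0, 0, 0.7, -1.3, 0.6, 1, 0, 0, 0, 1.4, -2.6, 1.3, 1, 0, 0, 0, 2.25, -3.55, 2, 1, 0, 0, 0, 2.25, -3.55, 2.8, 1, 0, 0, 0, 2.25, -3.55, 3.48, 1, 0, 0, 0, 2.25, -3.55, 3.48, 1, 0, 0, 0, 2.25, -3.55, 3.48, 1, 0, 0, 0, 2.25, -3.55, 3.48, 1]'

```text
time: 4.95
tcp_pos: [548.4, 176.7, 136.4]
tool_rot: [[0.994, -0.105, 0.001], [-0.105, -0.994, -0.0], [0.001, 0.0, -1.0]]
contact_force: [0.9, 0.9, -1.4]
gripper_width: 0.15
finger_force: 40.0
```

```bash
python3 - <<'E'
from h import *
print(status.read_state()["tcp_pos"],row((548,175.7,125),-6.1))
p=wrist_cam();np.savez("w3.npz",o=p[0],R=p[1])
im=optics.capture("wrist");cv2.imwrite("pics/w3.png",im);cv2.imwrite("pics/w3c.png",cv2.resize(im[40:250,120:390],None,fx=2.8,fy=2.8,interpolation=cv2.INTER_CUBIC))
E
```

```text
[548.41232278 176.71029016 136.40217404] [0.0, -0.01, 0.01, -0.01, 0.03, 0.38]
```

View pics/w3c.png

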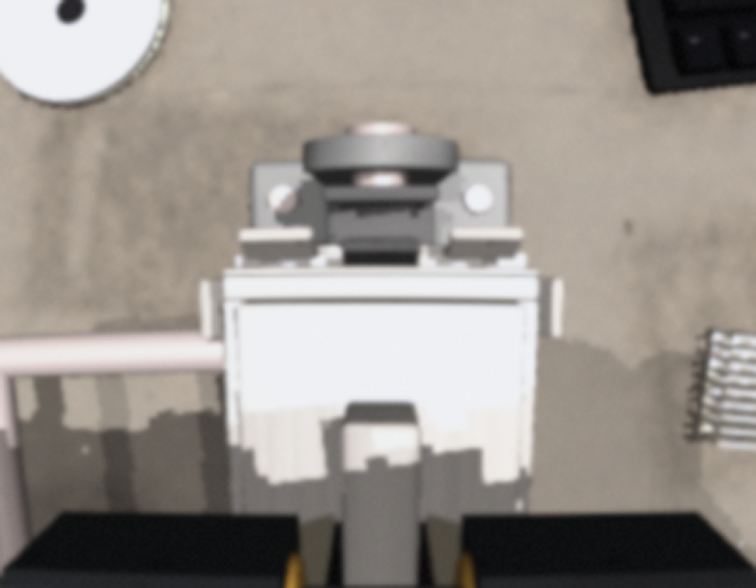

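```bash
python3 - <<'E'
from h import *
w=np.load("w3.npz");pose=(w["o"],w["R"]);s=status.read_state();R=np.array(s["tool_rot"])
f=lambda a:np.array(a,float)/2.8+[120-.32,40-.32]
for p,z in(((382,134),98),((382,150),98),((382,172),98),((276,229),101),((487,229),101),((382,271),119.3)):
    print(p,z,((wplane(f([p]),pose,z)-s["tcp_pos"])@R)[0].round(1))
E
```

```text
(382, 134) 98 [89.8  0.7 39.3]
(382, 150) 98 [86.   0.7 39.3]
(382, 172) 98 [80.8  0.7 39.3]
(276, 229) 101 [ 67.6 -23.7  36.3]
(487, 229) 101 [67.6 24.9 36.3]
(382, 271) 119.3 [58.5  0.6 18. ]
```

```bash
python3 - <<'E'
from h import *
w=np.load("w2.npz");pose=(w["o"],w["R"])
f=lambda a:np.array(a,float)/3+[65-1/3,35-1/3]
g=wplane(f([(197,83),(330,67),(213,469),(340,470)]),pose,101);print(g.round(1),g.mean(0).round(1),np.linalg.norm(g[0]-g[2]),np.linalg.norm(g[1]-g[3]))
d=wplane(f([(285,14),(293,528)]),pose,98);print(d.round(1),d.mean(0),np.linalg.norm(d[0]-d[1]))
E
```

```text
[[618.5 192.3 101. ]
 [613.9 143.4 101. ]
 [480.9 206.2 101. ]
 [475.2 158.1 101. ]] [547.1 175.  101. ] 138.24512721825386 139.44468523267108
[[637.5 158.6  98. ]
 [455.2 180.6  98. ]] [546.3357781  169.57811241  98.        ] 183.5756606598422
```

>>> servo_tool --steps '[0, 0, 0, 0, 0, 0.2, 1, 0, 0, 0, 0, 0, 0.4, 1, 0, 0, 0, 0, 0, 0.55, 1, 0, 0, 0, 0, 0, 0.7, 1, 0, 0, 0, 0, 0, 0.8, 1, 0, 0, 0, 0, 0, 0.8, 1]'

```text
time: 5.5
tcp_pos: [547.8, 177.5, 111.2]
tool_rot: [[0.995, -0.103, -0.0], [-0.103, -0.995, -0.0], [-0.0, 0.0, -1.0]]
contact_force: [0.8, -0.9, -0.6]
gripper_width: 0.149
finger_force: 40.0
```

>>> servo_tool --steps '[0, 0, 0, 0, 0, 0.08, 1, 0, 0, 0, 0, 0, 0.16, 1, 0, 0, 0, 0, 0, 0.24, 1, 0, 0, 0, 0, 0, 0.24, 1]'

```text
time: 5.83
tcp_pos: [547.5, 177.5, 103.7]
tool_rot: [[0.995, -0.103, -0.001], [-0.103, -0.995, -0.0], [-0.001, 0.0, -1.0]]
contact_force: [0.2, -2.0, -1.3]
gripper_width: 0.151
finger_force: 40.0
```

>>> servo_tool --steps '[0, 0, 0, 0, 0, 0.05, 1, 0, 0, 0, 0, 0, 0.1, 1, 0, 0, 0, 0, 0, 0.13, 1, 0, 0, 0, 0, 0, 0.13, 1]'

```text
time: 6.17
tcp_pos: [547.5, 177.5, 99.9]
tool_rot: [[0.995, -0.103, -0.001], [-0.103, -0.995, -0.0], [-0.001, 0.0, -1.0]]
contact_force: [0.7, -0.9, -2.4]
gripper_width: 0.149
finger_force: 40.0
```

>>> servo_tool --steps '[0, 0, 0, 0, 0, 0.05, 1, 0, 0, 0, 0, 0, 0.07, 1, 0, 0, 0, 0, 0, 0.07, 1]'

```text
time: 6.42
tcp_pos: [547.7, 177.6, 99.1]
tool_rot: [[0.995, -0.103, 0.0], [-0.103, -0.995, -0.001], [0.0, 0.001, -1.0]]
contact_force: [-3.4, -4.0, 8.4]
gripper_width: 0.151
finger_force: 40.0
```

>>> servo_tool --steps '[0, 0, 0, 0, 0, 0.05, 1, 0, 0, 0, 0, 0, 0.1, 1, 0, 0, 0, 0, 0, 0.1, 1]'

```text
time: 6.67
tcp_pos: [547.7, 177.6, 99.0]
tool_rot: [[0.995, -0.103, 0.001], [-0.103, -0.995, -0.003], [0.001, 0.003, -1.0]]
contact_force: [-11.7, -7.6, 31.6]
gripper_width: 0.152
finger_force: 40.0
```

>>> servo_tool --steps '[0, 0, 0, 0, 0, -0.06, 1, 0, 0, 0, 0, 0, -0.13, 1, 0, 0, 0, 0, 0, -0.16, 1, 0, 0, 0, 0, 0, -0.16, 1]'

```text
time: 7.0
tcp_pos: [547.7, 177.6, 99.9]
tool_rot: [[0.995, -0.103, -0.0], [-0.103, -0.995, -0.0], [-0.0, 0.0, -1.0]]
contact_force: [0.1, -1.4, -0.1]
gripper_width: 0.147
finger_force: 40.0
```

>>> servo_tool --steps '[0, 0, 0, 0, 0, -0.04, 1, 0, 0, 0, 0, 0, -0.04, 1]'

```text
time: 7.17
tcp_pos: [547.5, 177.6, 100.6]
tool_rot: [[0.995, -0.103, -0.001], [-0.103, -0.995, 0.0], [-0.001, 0.0, -1.0]]
contact_force: [-0.1, -1.5, -3.5]
gripper_width: 0.149
finger_force: 40.0
```

>>> servo_tool --steps '[0, 0, 0, 0, 0, -0.04, 1, 0, 0, 0, 0, 0, -0.04, 1, 0, 0, 0, 0, 0, -0.04, 1]'

```text
time: 7.42
tcp_pos: [547.3, 177.5, 100.9]
tool_rot: [[0.995, -0.103, -0.002], [-0.103, -0.995, 0.0], [-0.002, -0.0, -1.0]]
contact_force: [5.4, 0.9, -21.1]
gripper_width: 0.147
finger_force: 40.0
```

>>> servo_tool --steps '[0, 0, 0, 0, 0, 0.05, 1, 0, 0, 0, 0, 0, 0.05, 1, 0, 0, 0, 0, 0, 0.05, 0.5, 0, 0, 0, 0, 0, 0.05, 0.45, 0, 0, 0, 0, 0, 0.05, 0.45, 0, 0, 0, 0, 0, 0.05, 0.45, 0, 0, 0, 0, 0, -0.3, 0.45, 0, 0, 0, 0, 0, -1.2, 0.45, 0, 0, 0, 0, 0, -2.2, 0.45, 0, 0, 0, 0, 0, -3, 0.45, 0, 0, 0, 0, -1, -3.2, 0.45, 0, 0, 0, 0, -2, -3.2, 0.45, 0, 0, 0, 0, -2, -3.2, 0.45, 0, 0, 0, 0, -2, -3.2, 0.45]' --newtons 10

```text
time: 8.58
tcp_pos: [553.5, 240.3, 200.0]
tool_rot: [[0.995, -0.099, 0.001], [-0.099, -0.995, 0.002], [0.001, -0.002, -1.0]]
contact_force: [-0.4, 0.5, -0.9]
gripper_width: 0.552
finger_force: 0.0
```

```bash
python3 - <<'E'
from h import *
for z in(120,60):print(row((559.4,285.3,z),-6.1))
p=wrist_cam();np.savez("w4.npz",o=p[0],R=p[1])
im=optics.capture("wrist");cv2.imwrite("pics/w4.png",im);cv2.imwrite("pics/w4c.png",cv2.resize(im[60:260,140:400],None,fx=3,fy=3,interpolation=cv2.INTER_CUBIC))
E
```

```text
[-0.02, -0.01, 0.08, 0.04, -1.51, 2.67]
[-0.02, -0.01, 0.08, 0.04, -1.5, 4.67]
```

View pics/w4c.png

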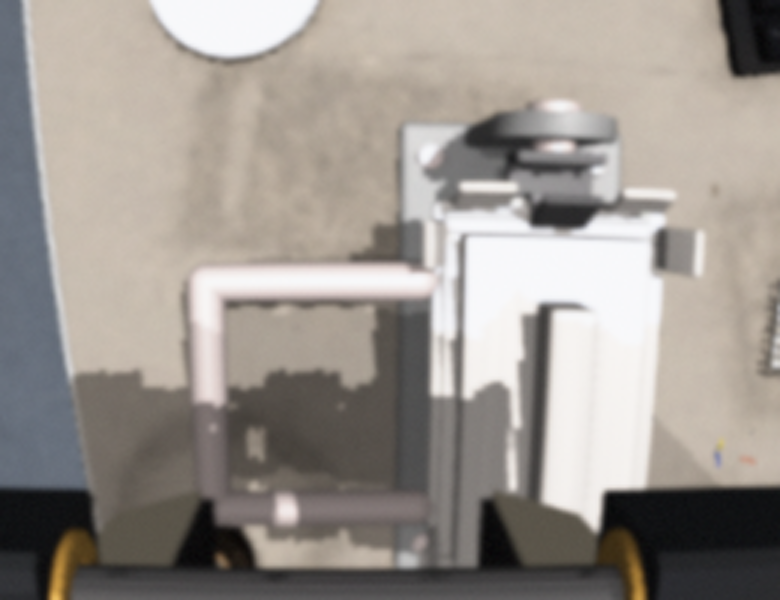

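The cap sits level within the guides, and the catch at (560,212) is over its flange. The bar runs from (207,282) to (211,505). I'll now measure the bar from close by.

```bash
python3 - <<'E'
from h import *
w=np.load("w4.npz");pose=(w["o"],w["R"])
f=lambda a:np.array(a,float)/3+[140-1/3,60-1/3]
b=wplane(f([(207,282),(211,505)]),pose,78);m=b.mean(0);print(b.round(1),m.round(1),np.degrees(np.arctan2(*(b[0]-b[1])[[1,0]])))
for z in(125,59):print(row((m[0],m[1],z),-6.1))
E
```

```text
[[595.7 281.   78. ]
 [521.4 289.9  78. ]] [558.6 285.5  78. ] -6.85552040256659
[-0.0, -0.01, 0.06, -0.0, -1.58, 2.48]
[-0.0, -0.01, 0.06, -0.0, -1.58, 4.68]
```

>>> servo_tool --steps '[0, 0, 0.06, 0, -0.8, 0.6, 0.45, 0, 0, 0.06, 0, -1.58, 1.5, 0.45, 0, 0, 0.06, 0, -1.58, 2.5, 0.45, 0, 0, 0.06, 0, -1.58, 3.3, 0.45, 0, 0, 0.06, 0, -1.58, 4, 0.45, 0, 0, 0.06, 0, -1.58, 4.5, 0.45, 0, 0, 0.06, 0, -1.58, 4.68, 0.45, 0, 0, 0.06, 0, -1.58, 4.68, 0.45, 0, 0, 0.06, 0, -1.58, 4.68, 0.45]'

```text
time: 9.38
tcp_pos: [559.4, 284.0, 58.7]
tool_rot: [[0.994, -0.109, 0.0], [-0.109, -0.994, -0.0], [0.0, 0.0, -1.0]]
contact_force: [0.4, -0.0, 0.5]
gripper_width: 0.547
finger_force: 0.0
```

>>> servo_tool --steps '[0, 0, 0, 0, 0, 0, 0.8, 0, 0, 0, 0, 0, 0, 0.9, 0, 0, 0, 0, 0, 0, 1, 0, 0, 0, 0, 0, 0, 1, 0, 0, 0, 0, 0, 0, 1, 0, 0, 0, 0, 0, 0, 1, 0, 0, 0, 0, 0, 0, 1]' --newtons 8

```text
time: 9.97
tcp_pos: [559.1, 285.6, 58.4]
tool_rot: [[0.994, -0.108, 0.001], [-0.108, -0.994, 0.002], [0.001, -0.002, -1.0]]
contact_force: [0.4, 4.1, -0.1]
gripper_width: 0.123
finger_force: 8.0
```

```bash
python3 - <<'E'
from h import *
s=status.read_state();p=np.array(s["tcp_pos"]);R=np.array(s["tool_rot"])
c=np.array([547.2,176.3]);a=p[:2]-c;r=np.hypot(*a);print(p.round(1),r)
for th in range(0,181,12):
    t=np.radians(th);print(th,[round(110*(1-np.cos(t))/30,2),round(-110*np.sin(t)/30,2)])
E
```

```text
[559.1 285.6  58.4] 109.94018128155497
0 [np.float64(0.0), np.float64(-0.0)]
12 [np.float64(0.08), np.float64(-0.76)]
24 [np.float64(0.32), np.float64(-1.49)]
36 [np.float64(0.7), np.float64(-2.16)]
48 [np.float64(1.21), np.float64(-2.72)]
60 [np.float64(1.83), np.float64(-3.18)]
72 [np.float64(2.53), np.float64(-3.49)]
84 [np.float64(3.28), np.float64(-3.65)]
96 [np.float64(4.05), np.float64(-3.65)]
108 [np.float64(4.8), np.float64(-3.49)]
120 [np.float64(5.5), np.float64(-3.18)]
132 [np.float64(6.12), np.float64(-2.72)]
144 [np.float64(6.63), np.float64(-2.16)]
156 [np.float64(7.02), np.float64(-1.49)]
168 [np.float64(7.25), np.float64(-0.76)]
180 [np.float64(7.33), np.float64(-0.0)]
```

>>> servo_tool --steps '[0, 0, 0, 0, -0.04, -0.2, 1, 0, 0, 0, 0, -0.02, -0.4, 1, 0, 0, 0, 0, 0.04, -0.76, 1, 0, 0, 0, 0, 0.14, -1.13, 1, 0, 0, 0, 0, 0.28, -1.49, 1, 0, 0, 0, 0, 0.46, -1.83, 1, 0, 0, 0, 0, 0.66, -2.16, 1, 0, 0, 0, 0, 0.91, -2.45, 1, 0, 0, 0, 0, 1.17, -2.72, 1, 0, 0, 0, 0, 1.17, -2.72, 1]'

```text
time: 10.8
tcp_pos: [555.8, 250.6, 143.5]
tool_rot: [[0.994, -0.109, 0.003], [-0.109, -0.994, 0.003], [0.003, -0.003, -1.0]]
contact_force: [-0.1, 5.1, 5.4]
gripper_width: 0.125
finger_force: 8.0
```

>>> servo_tool --steps '[0, 0, 0, 0, 0.3, -0.25, 1, 0, 0, 0, 0, 0.62, -0.46, 1, 0, 0, 0, 0, 0.97, -0.63, 1, 0, 0, 0, 0, 1.32, -0.77, 1, 0, 0, 0, 0, 1.69, -0.87, 1, 0, 0, 0, 0, 2.07, -0.93, 1, 0, 0, 0, 0, 2.46, -0.93, 1, 0, 0, 0, 0, 2.84, -0.9, 1, 0, 0, 0, 0, 3.22, -0.82, 1, 0, 0, 0, 0, 3.59, -0.72, 1, 0, 0, 0, 0, 3.59, -0.72, 1]'

```text
time: 11.72
tcp_pos: [544.0, 138.1, 162.0]
tool_rot: [[0.994, -0.113, 0.001], [-0.113, -0.994, -0.004], [0.001, 0.003, -1.0]]
contact_force: [2.2, -5.4, 7.3]
gripper_width: 0.128
finger_force: 8.0
```

>>> servo_tool --steps '[0, 0, 0, 0, 0.36, 0.14, 1, 0, 0, 0, 0, 0.7, 0.31, 1, 0, 0, 0, 0, 1.02, 0.52, 1, 0, 0, 0, 0, 1.32, 0.77, 1, 0, 0, 0, 0, 1.59, 1.04, 1, 0, 0, 0, 0, 1.83, 1.33, 1, 0, 0, 0, 0, 2.04, 1.66, 1, 0, 0, 0, 0, 2.22, 2.0, 1, 0, 0, 0, 0, 2.35, 2.36, 1, 0, 0, 0, 0, 2.45, 2.73, 1, 0, 0, 0, 0, 2.51, 3.11, 1, 0, 0, 0, 0, 2.53, 3.4, 1, 0, 0, 0, 0, 2.53, 3.49, 1, 0, 0, 0, 0, 2.53, 3.49, 1]'

```text
time: 12.88
tcp_pos: [534.1, 67.0, 55.5]
tool_rot: [[0.994, -0.108, -0.002], [-0.108, -0.994, -0.001], [-0.002, 0.001, -1.0]]
contact_force: [3.5, -1.6, -2.4]
gripper_width: 0.123
finger_force: 8.0
```

>>> servo_tool --steps '[0, 0, 0, 0, 0, 0.07, 1, 0, 0, 0, 0, 0, 0.14, 1, 0, 0, 0, 0, 0, 0.14, 1]' --newtons 20

```text
time: 13.13
tcp_pos: [534.6, 66.9, 54.2]
tool_rot: [[0.994, -0.108, -0.001], [-0.108, -0.994, -0.002], [-0.001, 0.002, -1.0]]
contact_force: [-4.3, -3.7, 18.1]
gripper_width: 0.12
finger_force: 20.0
```

>>> servo_tool --steps '[0, 0, 0, 0, 0, -0.1, 1, 0, 0, 0, 0, 0, -0.12, 0.6, 0, 0, 0, 0, 0, -0.12, 0.45, 0, 0, 0, 0, 0, -0.12, 0.45, 0, 0, 0, 0, 0, -0.12, 0.45, 0, 0, 0, 0, 0, -1, 0.45, 0, 0, 0, 0, 0, -2, 0.45, 0, 0, 0, 0, 0, -3, 0.45, 0, 0, 0, -0.5, 0, -4, 0.45, 0, 0, 0, -1, 0, -5, 0.45, 0, 0, 0, -1.5, 0, -5, 0.45, 0, 0, 0, -2, 0, -5, 0.45, 0, 0, 0, -2, 0, -5, 0.45, 0, 0, 0, -2, 0, -5, 0.45]'

```text
time: 14.3
tcp_pos: [475.0, 73.5, 202.4]
tool_rot: [[0.994, -0.108, 0.0], [-0.108, -0.994, -0.001], [0.0, 0.001, -1.0]]
contact_force: [0.3, -0.7, 0.9]
gripper_width: 0.55
finger_force: 0.0
```

```bash
python3 - <<'E'
from h import *
p=wrist_cam();np.savez("w5.npz",o=p[0],R=p[1])
im=optics.capture("wrist");t=optics.capture("top");s=optics.capture("scene")
a=cv2.resize(im[30:240,40:340],(560,392),interpolation=cv2.INTER_CUBIC)
b=cv2.resize(s[185:295,170:290],(240,220),interpolation=cv2.INTER_CUBIC)
o=np.zeros((392,800,3),np.uint8);o[:,:560]=a;o[:220,560:]=b
cv2.imwrite("pics/f.png",o)
E
```

```text
(no output)
```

View pics/f.png

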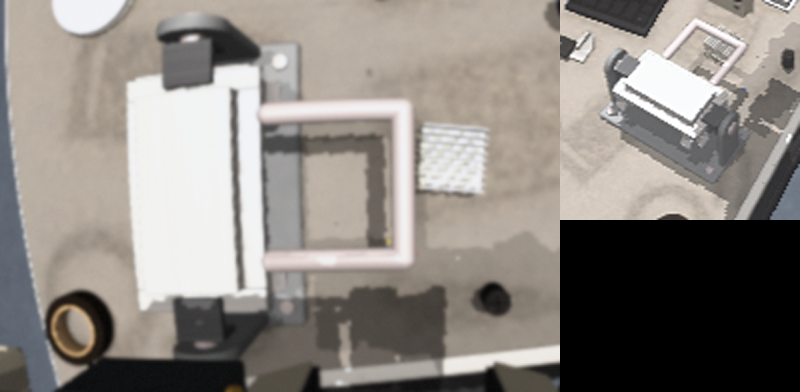

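The cradle is fully over and level. The bar is on the far side at (404,185), the tray's underside faces up, and the pair is closed. The dark blob at (492,298) was there at the start, and nothing has fallen out.

```bash
python3 -c "
from bench import job
print(job.finish_job())"
```

```text
the job is handed in; nothing more can be done
None
```

I clicked the empty tray home on the loaded tray and swung the cradle over to its stop. Nothing had fallen out in the last picture, though the fins-down heat sinks can't be seen inside the closed pair, and I handed the job in at about 14 s; no verdict came back.

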